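# Slide the tealight under the dish warmer

## Robot

A 6-joint arm with a two-finger parallel gripper is mounted at the origin on the work surface. World frame = base frame: x ahead of the robot, y to its left, z up, the work surface at z = 0. Lengths are in m, angles in rad, forces in N, time in s.
With the tool pointing down it reaches from about 0.3 to 0.775 m from the base axis. Payload 14.6 kg.
Tool frame: the origin (TCP) lies at the centre of the arm's flange, where the gripper is bolted on; the fingertips stand 199 mm ahead of it and the grasp point (between the pads) lies ctrl.tcp_to_grasp ahead of it (ctrl.tcp_to_grasp is the distance from the TCP to the grasp point, in m); z points along the fingers, y is the line along which they close (so a half turn about z gives the same grasp; the last joint's range is limited). The gripper opens to 94 mm and grips with 3 to 60 N. Pads are 16 mm wide; open, the fingers measure 119 mm over their backs; the gripper's body (75 mm by 177 mm) begins 78 mm behind the grasp point.
Start: joints at [-1.249, 0.3, 1.521, -0, 1.321, -0.067], TCP at [0.208, -0.509, 0.405] pointing down, gripper open.
Joint ranges: [-3.03, 3.03], [-0.79, 2.21], [0.23, 2.52], [-1.04, 4.18], [0, 3.07], [-2.55, 2.55]. Speed limits (rad/s): [2.22, 2.22, 2.57, 3.14, 3.14, 3.14].

## Interface

Orientations are given as [roll, pitch, yaw] about the fixed x, y, z axes, in that order (R = Rz(yaw) Ry(pitch) Rx(roll)).
In Python, from station import ctrl gives the robot as it stands. The module is installed in compiled form; this text tells all that it offers.
- The arm moves only by the shell command python3 -m jog 'ROWS' [OPENING] [FORCE]. ROWS is JSON, a list of rows, each a list of 6 numbers: the shift along the tool's x, y, z in cm, then the turn, a rotation vector about the tool's x, y, z in rad. In form: [[tx, ty, tz, ax, ay, az], ...]. A call has 1 to 8 rows; each row is the pose to reach, as a shift and turn from the pose commanded when the call began, along the tool's axes at that moment; what a row does not reach only later rows make up. A row lasts 1/10 s, in which the tool goes at most 50 mm and 8.59 degrees, less where a joint would pass 70% of its speed; a pose out of reach is approached as far as the arm can. A call with a gripper value outside its range is refused whole. OPENING is the opening in per cent of the stroke, from 0 (shut) to 100 (fully open), set as the call begins (- or left out, the last holds). The fingers move at their own pace and stop on an object; FORCE is the grip in N (left out, the last holds). Time passes only in rows, so rows that repeat a pose let the fingers close. It gives the time, the measured TCP pose, the force, the opening and the grip force at its end, in the units of the state.
- ctrl.get_obs(): the state, without advancing time (a new reading comes with each control period).
- ctrl.camera(name): name is "scene" or "side" or "wrist"; returns a dict with "img" (400x640x3 uint8, blue, green, red), "intrinsics" (3x3 intrinsics, pixels), "R" (3x3) and "t" (3): a world point X has camera coordinates R X + t. Camera axes: x right, y down, z forward; pixel columns grow to the right and rows downward; lengths in m; the calibration is good to about 2 mm. The wrist camera is an equidistant fisheye: a pixel r from the principal point sees the ray r / f radians off the axis. A picture is of the moment at which its call begins. There is no depth.
- ctrl.hand_in(): hands the job in; it is judged then, once.
The state is a dict: "time_s": time; "qpos": joint angles; "joint_vel": joint speeds; "tau": joint torques, N m; "ee_pos": TCP position; "eef_rot": TCP orientation; "force": force on the tool from outside, world axes, zero at the start; "moment": the same for the moment, N m; "grip_width": finger opening in m; "grip_force": force on a finger pad.
Only numpy, scipy, OpenCV 4.12 (cv2) and the standard library are available. Lean on these libraries where they do the work, as an engineer would, in place of code of your own. Each camera call takes 0.05 s, during which the arm holds its last target. There are 200 camera calls.

## Task

Lay the banquet table for service: take the handled holder with the low unlit tealight in green glass by its upright wooden grip and slide it through the open front of the small copper dish warmer, so that the tealight stands flat on the table, centred under the slatted top, then let go. Do not tip the tealight over, and leave the tall gold candle and the wine glass standing where they are.

Things in the scene. Friction and masses are not known exactly. Their poses are not given: they have to be found in the camera images.
- burner_cup (a point): Tealight in green glass (50 mm dia, wax top 39 mm up) on a loose steel holder, 160 g: saucer 60 mm dia, 5 thick; bar 16 wide, 5 thick, along own -x to an upright dark wooden grip (10 mm thick in y, 30 long in x, 60 high), centre 120 mm from the cup's axis. Pinch it across its thickness some 40 mm above the table. Slides easily. Point: on the cup's axis, 20 mm above the table; z up.
- warmer_centre (a point): Copper dish warmer fixed to the table, brass corner posts, dark slatted top one can see down through. Point: on the table below the top's centre; z up, +x from open front to back. 110 mm deep (x +-55), 114 wide, 84 high; inside 94 wide (y +-47), 76 high under the slats. Front fully open, roughly towards the robot; the handle stays sticking out of it. Rail 22 mm high at the back, x = +51.
- tall_candle (a point): Tall gold pillar candle (50 mm dia, top at 120 mm) on a loose handled steel holder of the same shape as the tealight's; too tall for the warmer; a bystander. Point: on the candle's axis, 60 mm above the table; its handle runs along own -x.
- glass_mid (a point): Stemmed clear wine glass, 190 mm high, 76 mm widest diameter, upright, loose, a bystander beyond and to one side of the warmer (a steel mug, 85 mm high, stands on the other side). Point: on its axis, 95 mm above the table.
Not all that is in view belongs to the job. What is shaped like the part that bears warmer_centre but pink or purple is not meant. Leave any red look-alike of the part that bears burner_cup alone.

How it is judged:
At the end, for the whole second after the job is handed in: The tealight's axis is within 18 mm of the centre of the warmer, horizontally, and its holder stands flat on the table (within 6 mm in height and 0.1 rad of upright) (horizontal distance between burner_cup and warmer_centre below 0.018 m and height (world z) of burner_cup below 0.026 m and angle between burner_cup's own z axis and vertical below 0.1 rad and z of burner_cup in the frame of warmer_centre above 0.014 m); the robot touches nothing.
It fails at once if the tealight is tipped by more than 0.6 rad (angle between burner_cup's own z axis and vertical above 0.6 rad).
It fails at once if the tall gold candle is moved by more than 30 mm (distance of tall_candle from where it was at the start of the episode above 0.03 m).
It fails at once if the wine glass is moved by more than 30 mm (distance of glass_mid from where it was at the start of the episode above 0.03 m).
It also fails if it takes over 48 s, if anything falls off the work surface, if the arm or the gripper's body presses on something with over 40 N, if the wrist force passes 120 N, or if a joint passes its speed limit or range.

## Working session

There is one attempt and no reset: what is moved stays moved. The work goes in short steps, Python scripts to look and compute and a shell command to move; the robot and the scene stay as the last step left them, time stands still between calls to the robot, and variables do not carry over. Pictures are saved under pics/ and viewed, at most 10 in all, crops included, and the job is handed in when it is done.

```bash
mkdir -p pics; cat > h.py <<'E'
import numpy as np, cv2, pickle
from station import ctrl
def grab(n,tag):
    c=ctrl.camera(n); cv2.imwrite(f'pics/{tag}.png',c['img']); pickle.dump(c,open(f'{tag}.pkl','wb')); return c
def load(tag): return pickle.load(open(f'{tag}.pkl','rb'))
def ray(c,u,v):
    K=np.array(c['intrinsics']);R=np.array(c['R']);t=np.array(c['t'])
    d=np.linalg.inv(K)@[u,v,1.]; return -R.T@t, R.T@d
def onz(c,u,v,z):
    o,d=ray(c,u,v); return o+d*(z-o[2])/d[2]
def proj(c,X):
    p=np.array(c['R'])@X+np.array(c['t']); q=np.array(c['intrinsics'])@p; return q[:2]/q[2]
E
python3 - <<'E'
from h import *
for n in('scene','side'):
    c=grab(n,n); print(n,-np.array(c['R']).T@c['t'],c['R'][2])
o=ctrl.get_obs(); print(o['time_s'],o['ee_pos'],o['eef_rot'],ctrl.tcp_to_grasp,o['grip_width'])
E
```

```text
scene [1.14032654 0.06272302 0.68057756] [-0.74754249 -0.05515392 -0.66192014]
side [-0.16763977  0.64205925  1.18953859] [ 0.47263401 -0.44180798 -0.76251086]
0.1 [ 0.20846584 -0.50892926  0.40414649] [-3.14054835e+00 -5.88041697e-05  3.88793064e-01] 0.1804 0.093824009906785
```

View pics/scene.png

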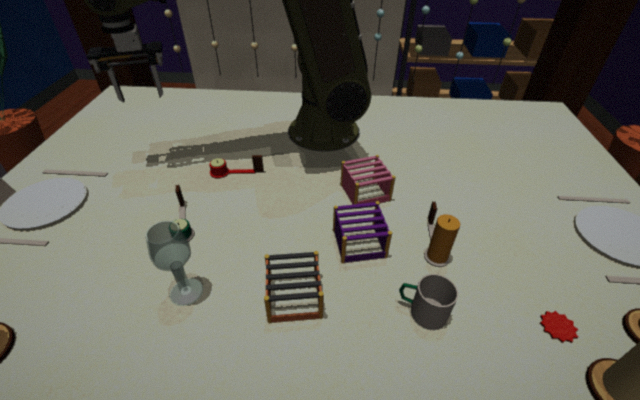

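View pics/side.png

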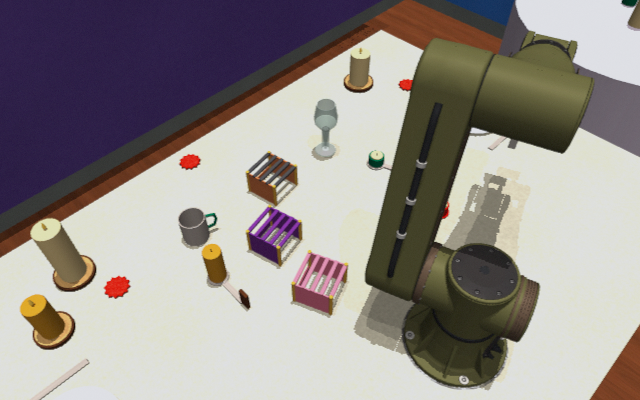

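Scene view: green tealight at (184,228), with its grip at (180,195), partly behind the wine glass (175,262). The red look-alike is at (218,168). Of the warmers, copper is at (294,285), with purple (361,230) and pink (367,180) as decoys. The gold candle is at (441,240). The green tealight and the copper warmer fit the description, and I'll confirm both in one enlarged crop.

```bash
python3 - <<'E'
from h import *
a=load('scene')['img'][175:330,140:335]; b=load('side')['img'][130:210,235:400]
a=cv2.resize(a,None,fx=4,fy=4,interpolation=cv2.INTER_CUBIC)[:, :780]
b=cv2.resize(b,None,fx=4.8,fy=4.8,interpolation=cv2.INTER_CUBIC)
cv2.imwrite('pics/c1.png',a[:600]); cv2.imwrite('pics/c2.png',b)
s=load('scene'); d=load('side')
# rough
for n,p,z in(('cup',(184,228),.03),('grip',(180,195),.03),('glass',(186,291),0),('candle',(438,258),0)): print(n,onz(s,*p,z))
print('cup side',onz(d,376,154,.039),'glass',onz(d,324,151,0))
E
```

```text
cup [ 0.53838622 -0.30839963  0.03      ]
grip [ 0.41785618 -0.36241408  0.03      ]
glass [ 0.69670178 -0.2548324   0.        ]
candle [0.55858072 0.31121237 0.        ]
cup side [ 0.53757177 -0.32428559  0.039     ] glass [ 0.69331199 -0.24650055  0.        ]
```

View pics/c1.png

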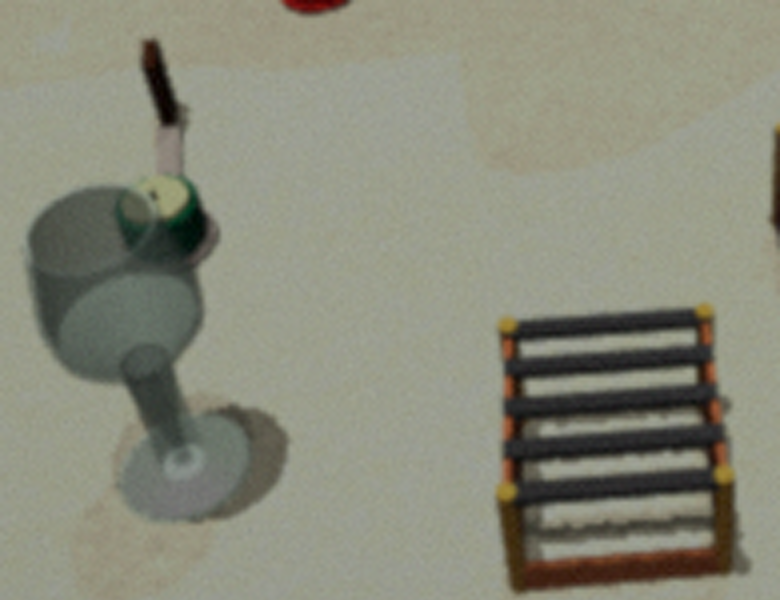

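View pics/c2.png

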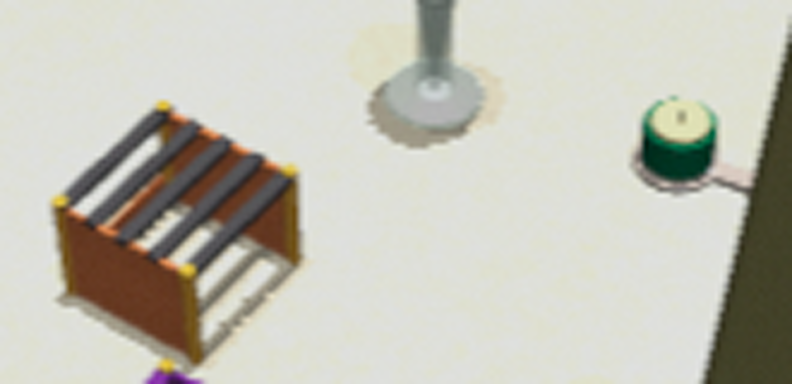

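The crops confirm both. The cup is green glass with wax at scene crop (157,200) and side crop (681,119). The warmer has orange copper sides with dark slats; its four brass knobs show in both views. The grip top is at scene crop (150,45).

```bash
python3 - <<'E'
from h import *
s=load('scene'); d=load('side')
S=lambda x,y:(140+x/4,175+y/4); D=lambda x,y:(235+x/4.8,130+y/4.8)
def tri(p,q):
    o1,d1=ray(s,*p);o2,d2=ray(d,*q)
    A=np.c_[d1,-d2]; k=np.linalg.lstsq(A,o2-o1,rcond=None)[0]
    a,b=o1+d1*k[0],o2+d2*k[1]; return (a+b)/2,np.linalg.norm(a-b)
# corners: FR (y-),FL,BL,BR
sp=[(508,325),(705,311),(724,474),(507,492)]; dp=[(290,171),(189,270),(60,202),(163,106)]
P=[]
for a,b in zip(sp,dp):
    X,e=tri(S(*a),D(*b)); P.append(X); print(X.round(4),round(e,4), onz(s,*S(*a),.085)[:2].round(4),onz(d,*D(*b),.085)[:2].round(4))
P=np.array(P); c=P.mean(0); ax=(P[2]+P[3]-P[0]-P[1])/2; ay=(P[1]+P[2]-P[0]-P[3])/2
print('c',c,'len',np.linalg.norm(ax),np.linalg.norm(ay),'yaw',np.arctan2(ax[1],ax[0]),np.arctan2(-ay[0],ay[1]))
X,e=tri(S(157,200),D(681,119)); print('wax',X,e)
g=onz(s,*S(150,45),.06); print('griptop',g, 'gripbot',onz(s,*S(167,120),.005)); bar=onz(d,*D(738,178),.005); print('bar',bar)
for q in (g,bar): v=X-q; print(np.hypot(*v[:2]),np.arctan2(v[1],v[0]))
E
```

```text
[ 0.6513 -0.0782  0.0812] 0.0028 [ 0.6552 -0.076 ] [ 0.6486 -0.0774]
[0.6336 0.0239 0.0817] 0.004 [0.6375 0.0259] [0.6311 0.0235]
[0.7339 0.0414 0.0812] 0.0027 [0.7371 0.0427] [0.7307 0.042 ]
[ 0.7521 -0.0606  0.0815] 0.0029 [ 0.7551 -0.0585] [ 0.7492 -0.0599]
c [ 0.69274789 -0.01839483  0.08139603] len 0.10207384558281639 0.10358920549295797 yaw 0.17302765764317823 0.17442423411874314
wax [ 0.53404195 -0.32236444  0.03678743] 0.004642904952620894
griptop [ 0.41690315 -0.36212322  0.06      ] gripbot [ 0.43054965 -0.359103    0.005     ]
bar [ 0.49018807 -0.3360655   0.005     ]
0.12370229895332752 0.3272148715111563
0.045944327510444055 0.3028167188831222
```

```bash
cat >> h.py <<'E'
from scipy.spatial.transform import Rotation as Ro
def delta(x,y,z,yaw):
    "shift in cm (tool axes) and turn to put the grasp point at x,y,z, tool down with yaw"
    o=ctrl.get_obs(); R=Ro.from_euler('xyz',o['eef_rot'])
    T=Ro.from_euler('xyz',[np.pi,0,yaw])
    return (R.inv().apply(np.array([x,y,z+ctrl.tcp_to_grasp])-o['ee_pos'])*100).round(2),(R.inv()*T).as_rotvec().round(3)
def fish(c,X):
    K=np.array(c['intrinsics']);p=np.array(c['R'])@X+np.array(c['t']); r=np.hypot(p[0],p[1]); th=np.arctan2(r,p[2])
    return K[0,2]+K[0,0]*th*p[0]/r, K[1,2]+K[1,1]*th*p[1]/r
def fishz(c,u,v,z):
    K=np.array(c['intrinsics']);R=np.array(c['R']); a=np.array([(u-K[0,2])/K[0,0],(v-K[1,2])/K[1,1]]); th=np.hypot(*a)
    d=R.T@np.r_[a/th*np.sin(th),np.cos(th)]; o=-R.T@np.array(c['t']); return o+d*(z-o[2])/d[2]
E
python3 - <<'E'
from h import *
print(delta(.42,-.36,.14,.32))
s=load('scene')
for n,p,z in(('red cup',(218,168),.02),('red grip',(258,163),.03),('purple',(360,230),.084),('pink',(367,172),.084)): print(n,onz(s,*p,z).round(3))
E
```

```text
(array([25.22, -5.75,  8.38]), array([-0.001, -0.   ,  0.069]))
red cup [ 0.276 -0.299  0.02 ]
red grip [ 0.254 -0.18   0.03 ]
purple [0.562 0.119 0.084]
pink [0.344 0.14  0.084]
```

```bash
python3 -m jog '[[4,-1,1.4,0,0,0.01],[8.5,-2,2.8,0,0,0.02],[13,-3,4.2,0,0,0.03],[17.5,-4,5.6,0,0,0.05],[22,-5,7,0,0,0.07],[25.2,-5.7,8.4,0,0,0.07],[25.2,-5.7,8.4,0,0,0.07],[25.2,-5.7,8.4,0,0,0.07]]' 60
python3 - <<'E'
from h import *
c=grab('wrist','w1'); print(ctrl.get_obs()['ee_pos'],ctrl.get_obs()['eef_rot'])
print(fish(c,np.array([.42,-.36,.06])),fish(c,np.array([.534,-.322,.039])))
E
```

```text
time_s: 0.9
ee_pos: [0.4203, -0.3605, 0.3203]
eef_rot: [-3.141, 0.001, 0.32]
force: [0.2, -0.0, 0.9]
grip_width: 0.0565
grip_force: 0.0
[ 0.41972984 -0.361012    0.32075674] [-3.14155491e+00  2.13611001e-04  3.18857997e-01]
(np.float64(322.8468365768881), np.float64(209.9826040505005)) (np.float64(322.5933285732194), np.float64(63.0416493497863))
```

View pics/w1.png

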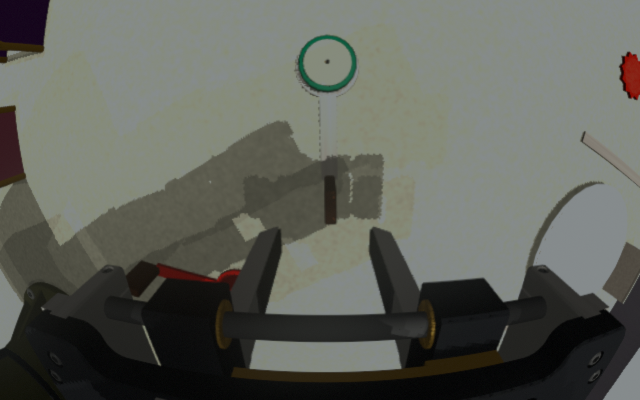

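The wrist view shows the wax centre at (327,62). The grip top spans roughly (331,178) to (331,223) and is aligned with the tool.

```bash
python3 - <<'E'
from h import *
c=load('w1')
w=fishz(c,327,62,.039)
# dark brown mask near grip
I=c['img'].astype(int); r=I[165:235,318:345]; m=(r[:,:,2]-r[:,:,0]>12)&(r.sum(2)<200); v,u=np.nonzero(m); v+=165;u+=318
print(u.min(),u.max(),v.min(),v.max(),u.mean())
g1=fishz(c,331,195,.06); 
for vv in(v.min(),v.max()): print(fishz(c,u[v==vv].mean(),vv,.06))
g=fishz(c,u.mean(),v.max()-3,.06)
yaw=np.arctan2(*(w-g)[1::-1]); print('wax',w,'yaw',yaw,'grip',w[:2]-.12*np.array([np.cos(yaw),np.sin(yaw)]))
gc=w-.12*np.array([np.cos(yaw),np.sin(yaw),0]); print(delta(gc[0],gc[1],.04,yaw))
E
```

```text
325 335 191 223 330.3543046357616
[ 0.43800046 -0.36269466  0.06      ]
[ 0.41090877 -0.36927416  0.06      ]
wax [ 0.53599055 -0.32516799  0.039     ] yaw 0.34155038131845933 grip [ 0.42292217 -0.36536178]
(array([ 0.17,  0.51, 10.04]), array([-0.   ,  0.   , -0.023]))
```

```bash
python3 -m jog '[[0.2,0.5,0,0,0,-0.02],[0.2,0.5,3,0,0,-0.02],[0.2,0.5,6,0,0,-0.02],[0.2,0.5,8.5,0,0,-0.02],[0.2,0.5,10,0,0,-0.02],[0.2,0.5,10,0,0,-0.02]]' 60; python3 -m jog '[[0,0,0,0,0,0],[0,0,0,0,0,0],[0,0,0,0,0,0],[0,0,0,0,0,0],[0,0,0,0,0,0],[0,0,0,0,0,0],[0,0,0,0,0,0]]' 0 15
python3 - <<'E'
from h import *
c=grab('wrist','w2'); o=ctrl.get_obs(); print(o['ee_pos'],o['eef_rot'],o['grip_width'])
I=c['img'].astype(int)[:250]; m=(I[:,:,1]-I[:,:,2]>40); v,u=np.nonzero(m); print(len(u),u.min(),u.max(),v.min(),v.max())
b=o['ee_pos'];y=o['eef_rot'][2]; print(fish(c,np.array([b[0]+.12*np.cos(y),b[1]+.12*np.sin(y),.039])))
for d in(.13,0): 
  k=.120+d; print(delta(.6927-k*np.cos(.174),-.0184-k*np.sin(.174),.04,.174))
E
```

```text
time_s: 1.55
ee_pos: [0.423, -0.3653, 0.2193]
eef_rot: [-3.139, 0.001, 0.338]
force: [0.1, -0.1, 0.2]
grip_width: 0.0563
grip_force: 0.0
time_s: 2.25
ee_pos: [0.4236, -0.3647, 0.2208]
eef_rot: [-3.142, 0.0, 0.339]
force: [0.5, 0.9, 2.0]
grip_width: 0.0101
grip_force: 15.0
[ 0.42358708 -0.36474393  0.22079793] [ 3.14157397e+00 -6.53951908e-06  3.39058016e-01] 0.009850041293523078
1628 278 369 0 85
(np.float64(322.22313904699854), np.float64(38.73258460682632))
(array([ 12.24, -27.82,   0.04]), array([ 0.   , -0.   ,  0.165]))
(array([ 25.06, -25.68,   0.04]), array([ 0.   , -0.   ,  0.165]))
```

View pics/w2.png

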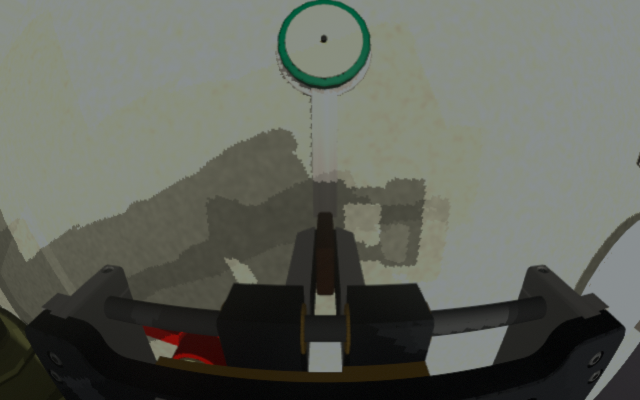

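The grip is held at 10 mm and the cup at (323,39) is exactly where predicted. Sliding to the spot in front of the warmer.

```bash
python3 -m jog '[[0.5,-1,0,0,0,0.01],[1.3,-3,0,0,0,0.02],[2.2,-5,0,0,0,0.03],[3.1,-7,0,0,0,0.04],[4,-9,0,0,0,0.05],[4.9,-11,0,0,0,0.06],[5.8,-13,0,0,0,0.07],[6.6,-15,0,0,0,0.08]]' 0 20 ; python3 -m jog '[[0.9,-2,0,0,0,0.01],[1.8,-4,0,0,0,0.02],[2.6,-6,0,0,0,0.03],[3.5,-8,0,0,0,0.04],[4.3,-10,0,0,0,0.06],[5,-11.4,0,0,0,0.07],[5.3,-12.2,0,0,0,0.085],[5.3,-12.2,0,0,0,0.085]]'
python3 - <<'E'
from h import *
c=grab('wrist','w3'); c=grab('scene','s3'); c=load('w3'); o=ctrl.get_obs(); b=o['ee_pos'];y=o['eef_rot'][2]; print(b,y,o['grip_width'])
I=c['img'].astype(int)[:250]; m=(I[:,:,1]-I[:,:,2]>40); v,u=np.nonzero(m); print(len(u),u.min(),u.max(),v.min(),v.max())
for d in(.13,0): 
  k=.120+d; print(delta(.6927-k*np.cos(.174),-.0184-k*np.sin(.174),.04,.174))
E
```

```text
time_s: 3.1
ee_pos: [0.4359, -0.2, 0.2207]
eef_rot: [3.141, -0.0, 0.258]
force: [0.5, -2.1, 1.3]
grip_width: 0.0098
grip_force: 20.0
time_s: 3.9
ee_pos: [0.4558, -0.0686, 0.2208]
eef_rot: [-3.141, -0.0, 0.175]
force: [0.2, 1.8, 2.9]
grip_width: 0.0101
grip_force: 20.0
[ 0.45582838 -0.06956268  0.22073337] 0.1746276877163333 0.01009129775276104
1646 279 369 0 85
(array([-0.78, -0.94,  0.03]), array([-0.   , -0.   ,  0.001]))
(array([12.22, -0.93,  0.04]), array([-0.   , -0.   ,  0.001]))
```

View pics/w3.png

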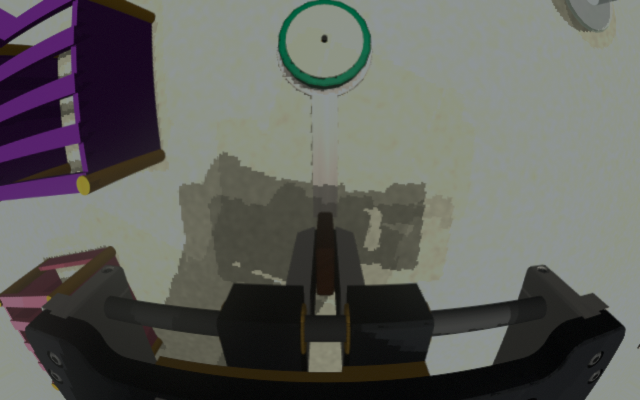

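Cup still at (324,39) in the grip; purple warmer is off to the left and clear. Correct sideways, then slide in.

```bash
python3 -m jog '[[0,-0.9,0,0,0,0],[0,-0.9,0,0,0,0],[1.2,-0.9,0,0,0,0],[2.4,-0.9,0,0,0,0],[3.6,-0.9,0,0,0,0],[4.8,-0.9,0,0,0,0],[6,-0.9,0,0,0,0],[6,-0.9,0,0,0,0]]'; python3 -m jog '[[1,0,0,0,0,0],[2,0,0,0,0,0],[3,0,0,0,0,0],[4,0,0,0,0,0],[5,0,0,0,0,0],[6,0,0,0,0,0],[6.2,0,0,0,0,0],[6.2,0,0,0,0,0]]'
python3 - <<'E'
from h import *
a=grab('side','d4')['img'][110:260,210:380]; b=grab('scene','s4')['img'][190:340,230:400]
f=lambda x:cv2.resize(x,(400,353),interpolation=cv2.INTER_CUBIC)
cv2.imwrite('pics/m4.png',np.hstack([f(a),f(b)])); print(delta(.6927-.12*np.cos(.174),-.0184-.12*np.sin(.174),.04,.174))
E
```

```text
time_s: 4.8
ee_pos: [0.5141, -0.0506, 0.2206]
eef_rot: [3.141, -0.001, 0.174]
force: [2.7, 0.8, 5.5]
grip_width: 0.0098
grip_force: 20.0
time_s: 5.6
ee_pos: [0.5749, -0.0398, 0.2206]
eef_rot: [3.142, -0.001, 0.174]
force: [1.1, 0.7, 0.4]
grip_width: 0.01
grip_force: 20.0
(array([ 0.01, -0.07,  0.01]), array([-0., -0., -0.]))
```

View pics/m4.png

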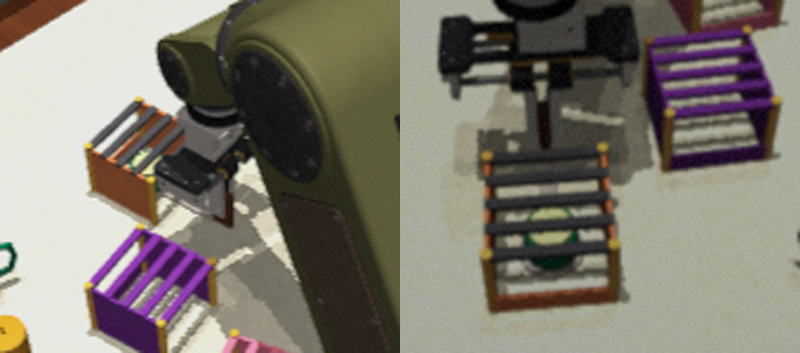

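The cup is inside, with wax at scene crop (549,232), visible between the slats. Checking its position, then releasing.

```bash
python3 - <<'E'
from h import *
c=load('s4'); p=onz(c,230+149*.425,190+232*.425,.039); print(p, p[:2]-[.6927,-.0184])
E
python3 -m jog '[[0,0,0,0,0,0],[0,0,0,0,0,0],[0,0,0,0,0,0],[0,0,0,0,0,0],[0,0,0,0,0,0]]' 35; python3 -m jog '[[0,0,-2,0,0,0],[0,0,-5,0,0,0],[0,0,-9,0,0,0],[-3,0,-13,0,0,0],[-7,0,-15,0,0,0],[-11,0,-15,0,0,0],[-14,0,-15,0,0,0],[-14,0,-15,0,0,0]]'
python3 - <<'E'
from h import *
a=grab('wrist','w5')['img']; b=grab('scene','s5')['img'][190:340,230:400]; d=grab('side','d5')['img'][110:260,210:380]
f=lambda x:cv2.resize(x,(400,353),interpolation=cv2.INTER_CUBIC)
cv2.imwrite('pics/m5.png',np.hstack([f(d),f(b)]))
E
```

```text
[ 0.69867243 -0.01689211  0.039     ] [0.00597243 0.00150789]
time_s: 6.2
ee_pos: [0.5745, -0.0399, 0.2207]
eef_rot: [3.142, -0.0, 0.174]
force: [-0.3, -0.7, -0.2]
grip_width: 0.0328
grip_force: 0.0
time_s: 7.0
ee_pos: [0.4343, -0.0644, 0.3711]
eef_rot: [3.141, -0.0, 0.173]
force: [-0.1, -0.2, 0.5]
grip_width: 0.0333
grip_force: 0.0
```

View pics/m5.png

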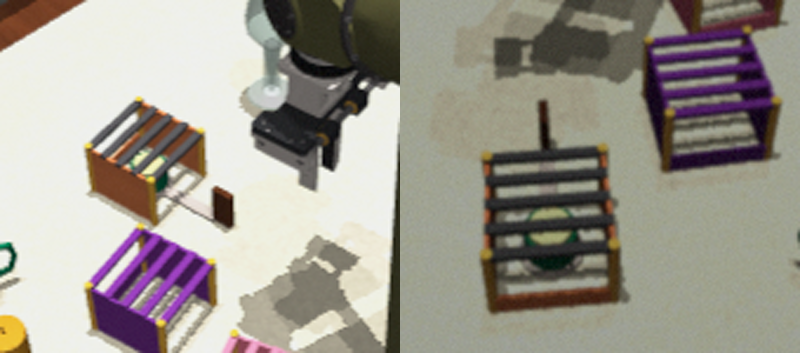

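The tealight stands upright and centred under the slats with its handle out of the front. The robot is clear, so I'm handing in.

```bash
python3 -c "
from station import ctrl
print(ctrl.hand_in())"
```

```text
the job is handed in; nothing more can be done
None
```

The green tealight stands upright under the copper warmer's slats, about 6 mm or less from centre by camera; it is released, the gold candle and wine glass weren't touched, and the job is handed in (no verdict was returned).

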